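# Load the inspection lamp onto its curved rail and latch it at the stop

### The job

Thread the lamp carriage, nose first, onto the free end of the stand's curved rail and slide it round the bend, turning it with the rail, until it pushes the sprung brass buffer in and the roller catch drops behind its lip; then let go, so that it hangs there latched with the lamp shining on the ring. Do it by feel: the rail's exact setting and the place of the stop are not measured, and the carriage must never be pressed against the stand with more than about 20 N. Leave the charcoal block, the ring on it, the flux jar and the glue bottle where they are.

Things in the scene. Friction and masses are not known exactly. Their poses are not given: they have to be found in the camera images.
- stand: Lamp stand, fixed: round dark foot (128 mm across, 22 mm high), 18 mm post and, on it, a 30 x 30 x 36 mm clamp head holding one end of a level, curved, round steel rail, 10 mm thick, whose axis lies 135 mm above the bench. Origin: on the bench at the post's axis; z up. Nothing else holds the rail. Rail and stop collar are rigidly clamped and do not give.
- arc_centre (a point): Nominal centre of the rail's arc, 135 mm above the bench, at x +41.4, y +154.5 mm from the post; axes as the stand's. Arc radius to the rod's axis: 160 mm. Angles about it from the stand's +x, anticlockwise seen from above: round-nosed free end at 145 degrees, clamp head at 255; the carriage travels by growing angle. The charcoal block with the ring is below it.
- rail_end (a point): Nominal place of the rail's free end, at 145 degrees of the arc. The true rail was set by hand: the whole arc may be swung about the post's axis by up to 2.6 degrees either way from the nominal one, which shifts this end up to 10 mm lengthways and 7 mm sideways, less towards the post. The swing is not measured. A point fixed to the stand; axes as the stand's.
- stop_nominal (a point): Nominal middle of the stop collar (aluminium, 27 mm across) on the rail, at 240 degrees of the arc. The true collar is clamped anywhere within 3.5 degrees (10 mm along the rail) either way; this is not measured. It carries buffer and catch on the side towards the free end. A point fixed to the stand; axes as the stand's.
- carriage: Loose lamp carriage, about 0.24 kg, 89 mm high, upright on its flat foot (34 x 44 mm). Origin: middle of the foot's underside; z up; +x is the nose, which leads onto the rail; the lamp below (z under 45 mm, y -22 to +24 mm) shines to +y, which then faces the arc's centre. Aluminium block with the bore: x -20 to +20, 26 mm wide in y, z 49 to 84 mm.
- carriage_bore (a point): Middle of the carriage's bore, 64 mm above the foot. The bore runs along the carriage's x axis, is 12 mm wide and opens at the nose face (x +20 mm) in a 45 degree flare 22 mm wide. To ride freely, the x axis must keep along the rail's tangent. Let go on the rail, the carriage hangs upright about 1 mm lower than concentric.
- carriage_grip (a point): Where to grip the carriage from above, across the block's 26 mm width (its y axis): x -6 mm, 70 mm above the foot, behind the lip. The steel lip on the block's top is 5 mm high, 14 mm wide, with a vertical rear face at x +9 mm and a ramp in front of it down to the nose.
- buffer (a joint): Sprung brass disc (22 mm across) round the rail before the stop collar, pressed by the carriage's nose face; 0 = fully out, 0.008 m = solid. Takes 2 N to start, 7 N to reach solid. Out, its face stands 9 degrees (25 mm) before the middle of the collar, so nominally at 231 degrees. Latched, the catch holds it pressed in by about 2 to 3 mm.
- catch (a joint): Sprung catch arm on the collar, reaching back over the rail, with a 5 mm brass roller 10 mm before the buffer's face and 19 mm above the rail's axis. Value in rad: 0 = down, 0.15 to 0.2 riding on the lip, up to 0.06 resting on the block. The lip's ramp lifts it (about 2 to 5 N along the rail); it drops behind the lip when the buffer is in by 3 to 5 mm.
- charcoal_block: Black charcoal block, 45 x 71 x 22 mm, loose, below the arc's centre, with the ring on it. Origin: centre of its underside. Leave it alone.
- ring_blank: Brass ring, 27 mm across, 7 mm high, lying on the charcoal block: the piece to be lit. Origin: centre of its underside. Leave it alone.
- flux_jar: White jar with a yellow lid, 46 mm across, 41 mm high, loose on the bench to the right of the stand. Origin: centre of its underside. Leave it alone.
- glue_bottle: Small white bottle with a yellow spout, 22 x 32 x 105 mm, loose on the bench to the right. Origin: centre of its underside. Leave it alone.
There are look-alikes about, which are no part of the job. Of the things like the carriage, leave any that is blue or green; of the rest the larger one is meant.

How it is judged:
On the way, in this order (a step that is already met when the one before it is completed fails the run):
1. the carriage is threaded on the rail near its free end (horizontal distance between carriage_bore and arc_centre between 0.146 and 0.174 m and z of carriage_bore in the frame of arc_centre between -0.007 and 0.007 m and x of carriage_bore in the frame of arc_centre below 0 m and y of carriage_bore in the frame of arc_centre between 0.02 and 0.078 m), for 0.1 s.
2. the carriage has been slid round past the middle of the bend (horizontal distance between carriage_bore and arc_centre between 0.146 and 0.174 m and z of carriage_bore in the frame of arc_centre between -0.007 and 0.007 m and x of carriage_bore in the frame of arc_centre below 0 m and y of carriage_bore in the frame of arc_centre between -0.085 and -0.03 m), for 0.1 s.
At the end, for the whole second after the job is handed in: The carriage hangs released and at rest on the rail (bore within 14 mm of the nominal arc and 7 mm of its height) at the stop, upright within 11 degrees, with the catch down (below 0.08 rad) behind its lip and the buffer held pressed in by more than 1.2 mm (horizontal distance between carriage_bore and arc_centre between 0.146 and 0.174 m and z of carriage_bore in the frame of arc_centre between -0.007 and 0.007 m and x of carriage_bore in the frame of arc_centre below 0 m and y of carriage_bore in the frame of arc_centre below -0.09 m and value of joint buffer above 0.0012 m and value of joint catch below 0.08 rad and angle between carriage's own z axis and vertical below 0.2 rad and linear speed of carriage below 0.02 m/s); the robot touches nothing.
It fails at once if the carriage is pressed against the stand (rail, collar, buffer or catch included) with more than 25 N (contact force between carriage and stand above 25 N).
It fails at once if the charcoal block is moved more than 20 mm (distance of charcoal_block from where it was at the start of the episode above 0.02 m).
It fails at once if the ring blank is moved more than 20 mm (distance of ring_blank from where it was at the start of the episode above 0.02 m).
It fails at once if the flux jar is moved more than 20 mm (distance of flux_jar from where it was at the start of the episode above 0.02 m).
It fails at once if the glue bottle is moved more than 20 mm (distance of glue_bottle from where it was at the start of the episode above 0.02 m).
It also fails if it takes over 72 s, if anything falls off the work surface, if the arm or the gripper's body presses on something with over 40 N, if the wrist force passes 120 N, or if a joint passes its speed limit or range.

### The arm

A 6-joint arm with a two-finger parallel gripper is mounted at the origin on a cart in front of the work surface, level with it; the furniture and walls round the work are solid. World frame = base frame: x ahead of the robot, y to its left, z up, the work surface at z = 0. Lengths are in m, angles in rad, forces in N, time in s.
With the tool pointing down it reaches from about 0.425 to 0.95 m from the base axis. Payload 14.7 kg.
Tool frame: the origin (TCP) lies midway between the tips of the shut fingers; the grasp point (between the pads) lies 19 mm behind it; z points along the fingers, y is the line along which they close (so a half turn about z gives the same grasp; the last joint's range is limited). The gripper opens to 85 mm and grips with 20 to 120 N. Pads are 22 mm wide; open, the fingers measure 114 mm over their backs; the gripper's body (76 mm by 85 mm) begins 54 mm behind the grasp point. The pads swing forward as they close: fully open they stand 13 mm farther back than shut.
Start: joints at [-1.185, 0.48, 1.596, -0, 1.065, -0.047], TCP at [0.273, -0.59, 0.231] pointing down, gripper open.
Joint ranges: [-2.75, 2.75], [-0.82, 2.05], [0.23, 2.67], [-1.56, 4.7], [0.09, 2.69], [-2.92, 2.92]. Speed limits (rad/s): [1.89, 1.89, 2.39, 3.01, 3.01, 3.01].

### API

Orientations are given as a 3x3 rotation matrix whose columns are the frame's x, y, z axes.
In Python, from rig import r gives the robot as it stands.
- The arm moves only by the tool drive_tool, never from a script. Its argument "targets" is one flat list of numbers, 7 for each row, row after row: the shift along the tool's x, y, z in mm, then the turn, a rotation vector about the tool's x, y, z in rad, then the closure in counts, from 0 (fully open) to 255 (shut). In form: [tx, ty, tz, ax, ay, az, fingers, tx, ty, tz, ax, ay, az, fingers, ...]. A call has 1 to 10 rows; each row is the pose to reach, as a shift and turn from the pose commanded when the call began, along the tool's axes at that moment; what a row does not reach only later rows make up. A row lasts 1/10 s, in which the tool goes at most 50 mm and 8.59 degrees, less where a joint would pass 70% of its speed; a pose out of reach is approached as far as the arm can. A call with a gripper value outside its range is refused whole. The fingers move at their own pace and stop on an object; "force" is the grip in N (left out, the last holds). Time passes only in rows, so rows that repeat a pose let the fingers close. It gives the time, the measured TCP pose, the force, the opening and the grip force at its end, in the units of the state.
- r.read_state(): the state, without advancing time (a new reading comes with each control period).
- r.get_image(name): name is "scene" or "top" or "wrist"; returns the picture (384x512x3 uint8, red, green, blue); there is no depth.
- r.camera_info(name): a dict with "camera_matrix" (3x3 intrinsics, pixels), "pose" (4x4, takes a point from camera to world coordinates); the wrist camera has in their place "tool_from_camera" (4x4, takes a point from camera to tool coordinates, whose origin is the TCP and whose axes are the flange's). Camera axes: x right, y down, z forward; pixel columns grow to the right and rows downward; lengths in m; the calibration is good to about 2 mm. A picture is of the moment at which its call begins: read the wrist's pose just before it. camera_info takes no time and is no camera call.
- r.close_job(): hands the job in; it is judged then, once.
The state is a dict: "clock": time; "q": joint angles; "qd": joint speeds; "joint_torque": joint torques, N m; "position": TCP position; "tcp_rot": TCP orientation; "force": force on the tool from outside, world axes, zero at the start; "torque": the same for the moment, N m; "finger_gap": finger opening in m; "gripper_force": force on a finger pad.
Only numpy, scipy, OpenCV 4.12 (cv2) and the standard library are available. Lean on these libraries where they do the work, as an engineer would, in place of code of your own. Each camera call takes 0.05 s, during which the arm holds its last target. There are 200 camera calls.

## Working session

There is one attempt and no reset: what is moved stays moved. The work goes in short steps, Python scripts to look and compute and a tool call to move; the robot and the scene stay as the last step left them, time stands still between calls to the robot, and variables do not carry over. Pictures are saved under pics/ and viewed, at most 10 in all, crops included, and the job is handed in when it is done.

Besides the shell and the picture viewer there is one more tool, called after "Request:" as name(argument=value, ...) on one line, values as JSON. drive_tool: Moves the arm, as the interface text tells. Its arguments: {"type":"object","properties":{"targets":{"type":"array","items":{"type":"number"}},"force":{"type":"number"}},"required":["targets"]}

```bash
mkdir -p pics
python3 - <<'E'
from rig import r
import cv2,numpy as np
s=r.read_state(); print(s['clock'],s['position'],np.round(s['tcp_rot'],3).tolist(),s['finger_gap'],s['force'])
for n in("scene","top","wrist"):
    im=r.get_image(n); cv2.imwrite(f"pics/{n}0.png",im[:,:,::-1])
    c=r.camera_info(n); print(n,{k:np.round(v,3).tolist() for k,v in c.items() if hasattr(v,'__len__')})
E
```

```text
0.0 [ 0.27248049 -0.58967811  0.23068371] [[0.908, 0.419, -0.0], [0.419, -0.908, 0.001], [0.0, -0.001, -1.0]] 0.08548912956655048 [ 0.17636673 -1.19550052  0.33431299]
scene {'camera_matrix': [[420.766, 0.0, 258.717], [0.0, 420.766, 192.095], [0.0, 0.0, 1.0]], 'pose': [[0.773, -0.402, 0.49, -0.18], [-0.634, -0.509, 0.582, -0.806], [0.016, -0.761, -0.649, 1.011], [0.0, 0.0, 0.0, 1.0]]}
top {'camera_matrix': [[395.817, 0.0, 255.154], [0.0, 395.817, 191.377], [0.0, 0.0, 1.0]], 'pose': [[0.025, -0.984, 0.179, 0.309], [-1.0, -0.021, 0.023, -0.036], [-0.019, -0.179, -0.984, 1.026], [0.0, 0.0, 0.0, 1.0]]}
wrist {'camera_matrix': [[297.021, 0.0, 252.454], [0.0, 297.021, 193.939], [0.0, 0.0, 1.0]], 'tool_from_camera': [[0.0, -0.964, -0.267, 0.066], [1.0, 0.0, 0.0, 0.001], [-0.0, -0.267, 0.964, -0.142], [0.0, 0.0, 0.0, 1.0]]}
```

View pics/scene0.png

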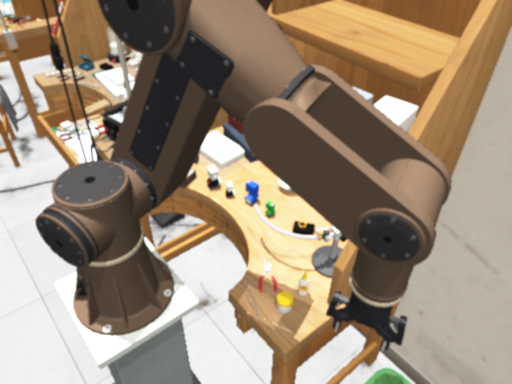

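View pics/top0.png

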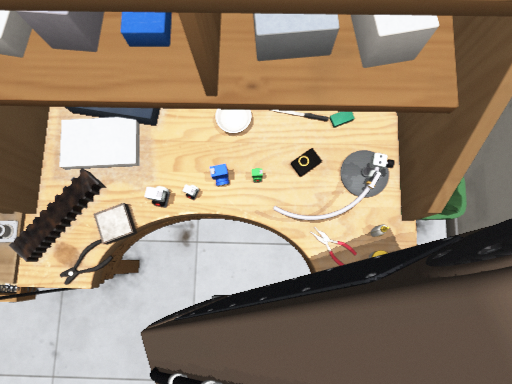

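```bash
cat > h.py <<'E'
from rig import r
import cv2,numpy as np
def ray(n,uv,s=None):
    c=r.camera_info(n);K=c['camera_matrix']
    if n=='wrist':
        T=np.eye(4);T[:3,:3]=s['tcp_rot'];T[:3,3]=s['position'];P=T@c['tool_from_camera']
    else:P=np.array(c['pose'])
    d=P[:3,:3]@np.linalg.solve(K,[uv[0],uv[1],1]);return P[:3,3],d
def onz(n,uv,z,s=None):
    o,d=ray(n,uv,s);return o+d*(z-o[2])/d[2]
def proj(n,p,s=None):
    c=r.camera_info(n);K=c['camera_matrix']
    if n=='wrist':
        T=np.eye(4);T[:3,:3]=s['tcp_rot'];T[:3,3]=s['position'];P=T@c['tool_from_camera']
    else:P=np.array(c['pose'])
    q=K@(np.linalg.inv(P)@np.r_[p,1])[:3];return q[:2]/q[2]
E
python3 - <<'E'
from h import *
im=cv2.imread('pics/top0.png')
a=cv2.resize(im[155:235,130:290],None,fx=5,fy=5,interpolation=cv2.INTER_CUBIC)[:,:800]
b=cv2.resize(im[140:220,265:405],None,fx=5,fy=5,interpolation=cv2.INTER_CUBIC)
sc=cv2.imread('pics/scene0.png')
c=cv2.resize(sc[160:230,190:290],None,fx=3,fy=3,interpolation=cv2.INTER_CUBIC)
c2=cv2.resize(sc[200:280,260:350],None,fx=2.6,fy=2.6,interpolation=cv2.INTER_CUBIC)
cv2.imwrite('pics/c1.png',cv2.resize(np.vstack([a,np.pad(b,((0,0),(0,100),(0,0)))]),(600,600)))
print('carriage foot?',onz('top',(157,200),0),onz('top',(157,195),.09))
print('stand foot',onz('top',(365,173),.022),'end',onz('top',(275,208),.135))
# foot mask: dark gray in top
g=im.max(2);sat=im.max(2).astype(int)-im.min(2)
m=((g<120)&(sat<25)).astype(np.uint8);m[:,:330]=0;m[:140]=0;m[210:]=0;m[:,400:]=0
n,l,st,ce=cv2.connectedComponentsWithStats(m);print(st,ce)
E
```

```text
carriage foot? [0.46653736 0.24651442 0.        ] [0.46488274 0.22256916 0.09      ]
stand foot [ 0.5455663  -0.29498143  0.022     ] end [ 0.43331508 -0.06083758  0.135     ]
[[     0      0    512    384 196014]
 [   341    151     35     40    381]
 [   344    153     12      8     18]
 [   366    157      1      1      1]
 [   378    160     16     20    123]
 [   399    162      1      2      2]
 [   351    172      1      1      1]
 [   357    173      1      1      1]
 [   341    176     15     19     36]
 [   378    179      1      2      2]
 [   385    181      2      3      4]
 [   384    185      1      1      1]
 [   382    187      2      2      3]
 [   372    188      2      2      2]
 [   367    191      3      3      4]
 [   376    190      5      4      7]
 [   360    193      1      1      1]
 [   358    195      1      1      1]
 [   365    195      2      2      2]
 [   370    195      3      1      3]
 [   374    194      1      1      1]] [[255.16454437 191.56674523]
 [361.79527559 167.43569554]
 [349.38888889 156.11111111]
 [366.         157.        ]
 [385.76422764 168.43089431]
 [399.         162.5       ]
 [351.         172.        ]
 [357.         173.        ]
 [345.52777778 184.58333333]
 [378.         179.5       ]
 [385.5        182.        ]
 [384.         185.        ]
 [382.33333333 187.33333333]
 [372.5        188.5       ]
 [368.         192.25      ]
 [378.         191.14285714]
 [360.         193.        ]
 [358.         195.        ]
 [365.5        195.5       ]
 [371.         195.        ]
 [374.         194.        ]]
```

View pics/c1.png

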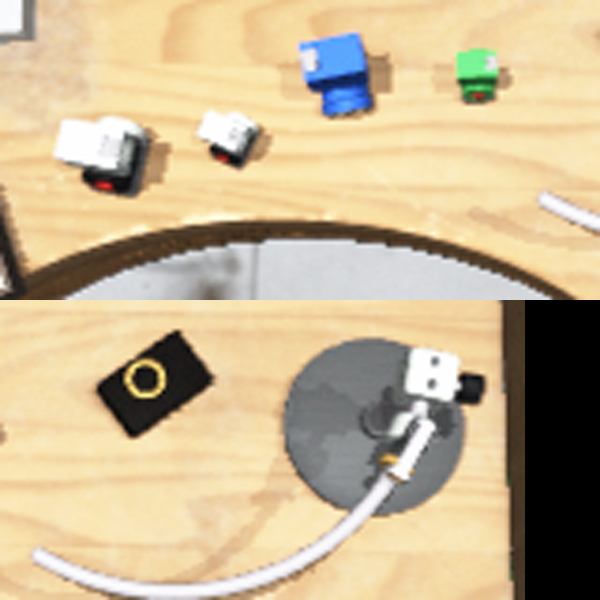

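```bash
cat > rail.py <<'E'
from h import *
from scipy.optimize import least_squares
im=cv2.imread('pics/top0.png')
print('ring',onz('top',(303.7,160.8),.029))
# foot: fit circle on edge of dark foot via mask of non-wood saturation
hsv=cv2.cvtColor(im,cv2.COLOR_BGR2HSV)
m=((hsv[...,1]<70)).astype(np.uint8);m[:,:335]=0;m[:145]=0;m[200:]=0;m[:,398:]=0
m=cv2.morphologyEx(m,cv2.MORPH_OPEN,np.ones((3,3)))
c=max(cv2.findContours(m,0,1)[0],key=cv2.contourArea);(x,y),(w,h),a=cv2.fitEllipse(c);print('foot',x,y,w,h,onz('top',(x,y),.022))
# rail
m=((hsv[...,1]<50)&(hsv[...,2]>170)).astype(np.uint8);m[:180]=0;m[225:]=0;m[:,:270]=0;m[:,365:]=0
c=max(cv2.findContours(m,0,1)[0],key=cv2.contourArea);mm=np.zeros_like(m);cv2.drawContours(mm,[c],-1,1,-1)
v,u=np.nonzero(mm);P=np.array([onz('top',(a,b),.135)[:2] for a,b in zip(u,v)])
f=least_squares(lambda q:np.hypot(*(P-q[:2]).T)-.16,[.55,-.13],loss='soft_l1',f_scale=.003);ctr=f.x
res=np.hypot(*(P-ctr).T)-.16;an=np.degrees(np.arctan2(*(P-ctr).T[::-1]))%360
print('ctr',ctr,res.std(),'angles',an.min(),an.max(),len(u))
print('px bbox',u.min(),u.max(),v.min(),v.max())
E
python3 rail.py
```

```text
ring [ 0.57308753 -0.13607534  0.029     ]
foot 366.0808410644531 173.14964294433594 47.47465896606445 52.02568054199219 [ 0.54522649 -0.29775062  0.022     ]
ctr [ 0.57375989 -0.13837977] 0.0028163977149352907 angles 149.2935567006706 232.70483630466015 436
px bbox 273 364 190 219
```

Request:
drive_tool(targets=[345,-325,-70,0,0,0,0,345,-325,-70,0,0,0,0,345,-325,-70,0,0,0,0,345,-325,-70,0,0,0,0,345,-325,-70,0,0,0,0,345,-325,-70,0,0,0,0,345,-325,-70,0,0,0,0,345,-325,-70,0,0,0,0,345,-325,-70,0,0,0,0,345,-325,-70,0,0,0,0])

```text
clock: 1.15
position: [0.4502, -0.1474, 0.3019]
tcp_rot: [[0.907, 0.421, 0.001], [0.421, -0.907, 0.0], [0.001, 0.0, -1.0]]
force: [1.4, -1.5, 0.3]
finger_gap: 0.085
gripper_force: 0.0
```

Run:
```python
from h import *
s=r.read_state();im=r.get_image('wrist');t=r.get_image('top')
cv2.imwrite('pics/w1.png',im[:,:,::-1]);cv2.imwrite('pics/t1.png',t[:,:,::-1])
import pickle;pickle.dump(s,open('s1.pkl','wb'));print(s['clock'],s['position'],s['qd'])
```

```text
1.15 [ 0.45020346 -0.14738625  0.30187737] [ 0.57668373 -0.01548817 -0.0837268  -0.01393699  0.09753287  0.56569634]
```

View pics/w1.png

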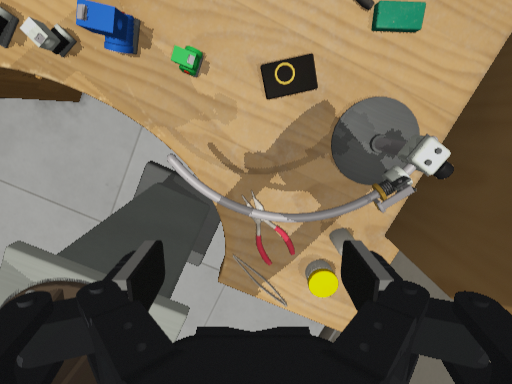

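```bash
cat > rail2.py <<'E'
from h import *
import pickle
from scipy.optimize import least_squares
s=pickle.load(open('s1.pkl','rb'))
im=cv2.imread('pics/w1.png');hsv=cv2.cvtColor(im,cv2.COLOR_BGR2HSV)
C0=np.array([.574,-.138])
g=cv2.cvtColor(im,cv2.COLOR_BGR2LAB).astype(float)
pts=[]
for a in np.arange(150,226,3):
    d=np.array([np.cos(np.radians(a)),np.sin(np.radians(a))])
    rr=np.arange(.14,.18,.0004)
    px=np.array([proj('wrist',np.r_[C0+d*q,.135],s) for q in rr]).astype(np.float32)
    smp=cv2.remap(hsv,px[:,0].reshape(1,-1),px[:,1].reshape(1,-1),1)[0].astype(float)
    ok=(smp[:,1]<50)&(smp[:,2]>90)
    n,l=cv2.connectedComponents(ok.astype(np.uint8).reshape(1,-1))
    segs=[rr[l[0]==k] for k in range(1,n)]
    segs=[q for q in segs if len(q)>15]
    print(a,[(round(q[0],4),round(q[-1],4)) for q in segs])
    for q in segs:
        if .006<q[-1]-q[0]<.014: pts.append(C0+d*q.mean())
P=np.array(pts)
f=least_squares(lambda q:np.hypot(*(P-q).T)-.16,C0,loss='soft_l1',f_scale=.002);print('ctr',f.x,len(P),np.std(np.hypot(*(P-f.x).T)-.16))
def ang(p,c=f.x): return np.degrees(np.arctan2(p[1]-c[1],p[0]-c[0]))%360
for uv in [(172,156),(380,190),(395,190),(376,140),(432,157),(285,73)]:
    z=.135 if uv[0] in(172,380,395) else {376:.022,432:.153,285:.03}[uv[0]]
    p=onz('wrist',uv,z,s);print(uv,p,ang(p),np.hypot(*(p[:2]-f.x)))
# foot
m=((hsv[...,1]<60)&(hsv[...,2]<130)).astype(np.uint8);m[:,:325]=0;m[:90]=0;m[190:]=0;m[:,425:]=0
m=cv2.morphologyEx(m,cv2.MORPH_OPEN,np.ones((9,9)))
c=max(cv2.findContours(m,0,1)[0],key=cv2.contourArea);e=cv2.fitEllipse(cv2.convexHull(c));print(e,onz('wrist',e[0],.022,s))
E
python3 rail2.py
python3 - <<'E'
import cv2
im=cv2.imread('pics/w1.png')
cv2.imwrite('pics/c2.png',cv2.resize(im[120:240,330:470],None,fx=5,fy=5,interpolation=cv2.INTER_CUBIC))
E
```

```text
150 [(np.float64(0.154), np.float64(0.1756))]
153 [(np.float64(0.1532), np.float64(0.1704))]
156 [(np.float64(0.1528), np.float64(0.1664))]
159 [(np.float64(0.1532), np.float64(0.1656))]
162 [(np.float64(0.1544), np.float64(0.166))]
165 [(np.float64(0.156), np.float64(0.1664))]
168 [(np.float64(0.1564), np.float64(0.1664))]
171 [(np.float64(0.1564), np.float64(0.1664))]
174 [(np.float64(0.1568), np.float64(0.166))]
177 [(np.float64(0.1568), np.float64(0.166))]
180 [(np.float64(0.1568), np.float64(0.166))]
183 [(np.float64(0.1568), np.float64(0.1664))]
186 [(np.float64(0.1568), np.float64(0.1664))]
189 [(np.float64(0.1568), np.float64(0.1672))]
192 [(np.float64(0.1512), np.float64(0.1732))]
195 [(np.float64(0.1576), np.float64(0.1696))]
198 [(np.float64(0.1576), np.float64(0.1668))]
201 [(np.float64(0.158), np.float64(0.1672))]
204 [(np.float64(0.158), np.float64(0.1672))]
207 [(np.float64(0.158), np.float64(0.1672))]
210 [(np.float64(0.158), np.float64(0.1672))]
213 [(np.float64(0.158), np.float64(0.1672))]
216 [(np.float64(0.1576), np.float64(0.1676))]
219 [(np.float64(0.158), np.float64(0.1672))]
222 [(np.float64(0.158), np.float64(0.1676))]
225 [(np.float64(0.158), np.float64(0.1676))]
ctr [ 0.57248207 -0.14076395] 23 0.00044897150967919744
(172, 156) [ 0.43518454 -0.06284392  0.135     ] 150.42392878545957 0.1578674889986295
(380, 190) [ 0.49505118 -0.27896127  0.135     ] 240.73842849177785 0.15841099123207442
(395, 190) [ 0.50184828 -0.29360849  0.135     ] 245.19700525547245 0.1683763225800456
(376, 140) [ 0.54933413 -0.29375211  0.022     ] 261.3960973333039 0.1547294535931544
(432, 157) [ 0.54631668 -0.29852949  0.153     ] 260.5832180671397 0.15992059149850452
(285, 73) [ 0.57285155 -0.13819379  0.03      ] 81.81931029575775 0.002596580233527274
((378.3130798339844, 144.7730712890625), (91.40454864501953, 96.97187042236328), 152.3756103515625) [ 0.54498454 -0.30017965  0.022     ]
```

View pics/c2.png

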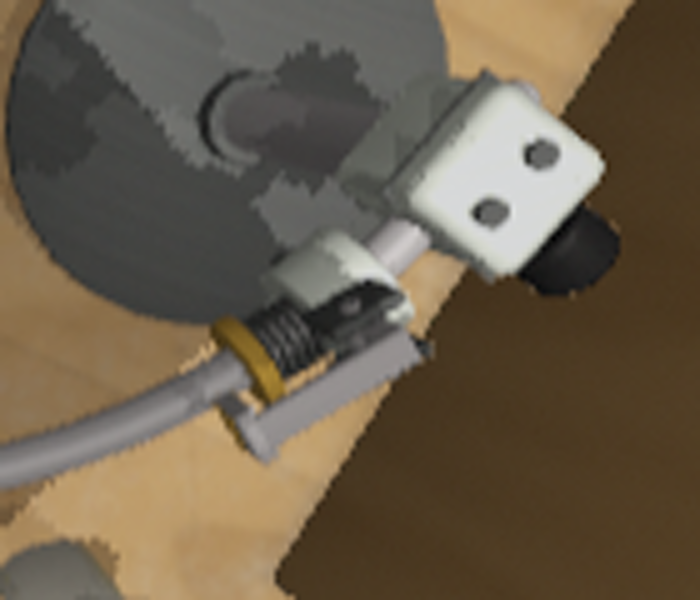

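Request:
drive_tool(targets=[171,-345,80,0,0,0,0,171,-345,80,0,0,0,0,171,-345,80,0,0,0,0,171,-345,80,0,0,0,0,171,-345,80,0,0,0,0,171,-345,80,0,0,0,0,171,-345,80,0,0,0,0,171,-345,80,0,0,0,0,171,-345,80,0,0,0,0,171,-345,80,0,0,0,0])

```text
clock: 2.25
position: [0.4597, 0.2348, 0.2207]
tcp_rot: [[0.907, 0.421, -0.001], [0.421, -0.907, -0.001], [-0.001, 0.0, -1.0]]
force: [-0.4, -0.5, -0.2]
finger_gap: 0.085
gripper_force: 0.0
```

Run:
```python
from h import *
for i in range(4): r.get_image('top')
s=r.read_state();im=r.get_image('wrist')
cv2.imwrite('pics/w2.png',im[:,:,::-1])
import pickle;pickle.dump(s,open('s2.pkl','wb'));print(s['clock'],s['position'],s['qd'],s['q'],s['tcp_rot'])
cv2.imwrite('pics/w2c.png',cv2.resize(im[60:330,120:480,::-1],None,fx=2,fy=2,interpolation=cv2.INTER_CUBIC))
```

```text
2.45 [0.46030341 0.23340269 0.22153712] [-0.00079536 -0.00151541 -0.00193205 -0.00014114 -0.00154604  0.00347914] [ 4.10646066e-01  3.05265306e-01  1.91119936e+00 -1.87380427e-04
  9.24939146e-01  1.55023663e+00] [[ 9.08415280e-01  4.18068924e-01  2.32883792e-04]
 [ 4.18068948e-01 -9.08415297e-01 -6.18101165e-05]
 [ 1.85714310e-04  1.53510736e-04 -9.99999971e-01]]
```

View pics/w2c.png

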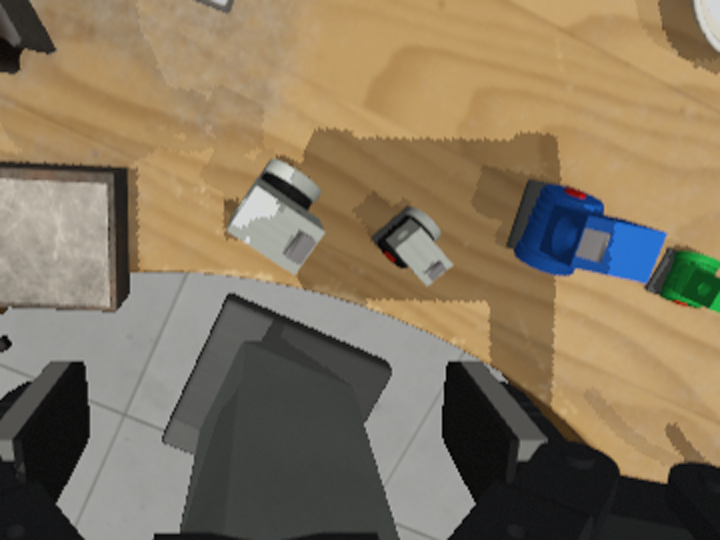

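```bash
cat > car.py <<'E'
from h import *
import pickle
s=pickle.load(open('s2.pkl','rb'))
im=cv2.imread('pics/w2.png');hsv=cv2.cvtColor(im,cv2.COLOR_BGR2HSV)
m=((hsv[...,1]<50)&(hsv[...,2]>110)).astype(np.uint8);m[:, :225]=0;m[:,292:]=0;m[:130]=0;m[200:]=0
n,l,st,ce=cv2.connectedComponentsWithStats(m)
k=l[178,258]or l[172,256];print(st[k],ce[k],[ (st[i].tolist()) for i in range(1,n) if st[i][4]>20])
c=max(cv2.findContours((l==k).astype(np.uint8),0,1)[0],key=cv2.contourArea)
W=np.array([onz('wrist',p[0],.084,s)[:2] for p in c])
rc=cv2.minAreaRect((W*1000).astype(np.float32));print(rc)
q=[[262,182],[325,232],[300,273],[230,235],[300,247]]
Q=np.array([onz('wrist',(120+a/2,60+b/2),.084,s)[:2] for a,b in q])*1000;print(Q.round(1),np.linalg.norm(Q-np.roll(Q,-1,0),axis=1))
print('\n'.join(''.join('#' if l[y,x]==k else '.' for x in range(228,290)) for y in range(135,200,2)))
E
python3 car.py
```

```text
[ 234  152   48   45 1115] [256.84215247 174.14080717] [[253, 140, 27, 20, 216], [234, 152, 48, 45, 1115], [225, 197, 22, 3, 42]]
((470.0948791503906, 232.058837890625), (41.37779998779297, 26.722442626953125), 80.72616577148438)
[[488.1 246.7]
 [479.  209.1]
 [455.5 211.2]
 [458.5 250. ]
 [467.3 216.9]] [38.61815365 23.60686245 38.97023805 34.31804842 36.37266823]
..............................................................
..............................................................
..............................................................
..............................................................
..............................................................
..............................................................
..............................................................
..............................................................
..............................................................
...................###........................................
..................########....................................
...............#############...........
[... 646 characters left out ...]
.......
............###########################...##########..........
...............######################....##########...........
..................##################.##.#########.............
.....................##############.############..............
........................#######################...............
...........................##################.................
..............................##############..................
.................................#########....................
....................................#####.....................
..............................................................
..............................................................
```

Request:
drive_tool(targets=[12,0,60,0,0,-0.977,0,12,0,60,0,0,-0.977,0,12,0,60,0,0,-0.977,0,12,0,60,0,0,-0.977,0,12,0,60,0,0,-0.977,0,12,0,60,0,0,-0.977,0,12,0,60,0,0,-0.977,0,12,0,60,0,0,-0.977,0,12,0,60,0,0,-0.977,0])

```text
clock: 3.4
position: [0.4712, 0.2391, 0.1615]
tcp_rot: [[0.164, 0.986, 0.0], [0.986, -0.164, 0.0], [0.0, 0.0, -1.0]]
force: [-0.8, 1.0, 0.0]
finger_gap: 0.0854
gripper_force: 0.0
```

Run:
```python
from h import *
for i in range(4): r.get_image('top')
s=r.read_state();im=r.get_image('wrist')[:,:,::-1].copy()
cv2.imwrite('pics/w3.png',im)
print(s['clock'],s['position'],np.abs(s['qd']).max(),s['q'],np.round(s['tcp_rot'],3).tolist(),s['force'])
u0,v0=proj('wrist',[.470,.232,.084],s).astype(int);print(u0,v0)
hsv=cv2.cvtColor(im,cv2.COLOR_BGR2HSV)
m=((hsv[...,1]<50)&(hsv[...,2]>110)).astype(np.uint8)
w=np.zeros_like(m);w[v0-65:v0+65,u0-65:u0+65]=1;m&=w
n,l,st,ce=cv2.connectedComponentsWithStats(m);k=1+np.argmax(st[1:,4])
c=max(cv2.findContours((l==k).astype(np.uint8),0,1)[0],key=cv2.contourArea)
W=np.array([onz('wrist',p[0],.084,s)[:2] for p in c]);print(st[k],cv2.minAreaRect((W*1000).astype(np.float32)))
```

```text
3.6 [0.47100706 0.23950308 0.16138491] 0.005323892386003323 [4.13031611e-01 3.99691187e-01 1.94562552e+00 2.38019176e-05
 7.96152467e-01 5.75568307e-01] [[0.162, 0.987, 0.0], [0.987, -0.162, 0.0], [0.0, 0.0, -1.0]] [-0.3319748  -0.01787931 -0.17605673]
253 209
[ 188  166   48  108 2926] ((436.5453186035156, 225.92025756835938), (89.82142639160156, 38.88456726074219), 77.39067840576172)
```

Request:
drive_tool(targets=[0,0,50,0,0,0,0,0,0,90,0,0,0,0,0,0,111,0,0,0,0,0,0,111,0,0,0,0,0,0,111,0,0,0,160,0,0,111,0,0,0,255,0,0,111,0,0,0,255,0,0,111,0,0,0,255,0,0,111,0,0,0,255,0,0,111,0,0,0,255], force=40)

```text
clock: 4.65
position: [0.4715, 0.2399, 0.0514]
tcp_rot: [[0.16, 0.987, 0.001], [0.987, -0.16, 0.001], [0.001, 0.001, -1.0]]
force: [-2.9, 1.2, 12.8]
finger_gap: 0.0256
gripper_force: 39.1
```

Request:
drive_tool(targets=[0,0,-50,0,0,0,255,0,0,-100,0,0,0,255,0,0,-150,0,0,0,255,0,0,-200,0,0,0,255,-40,5,-200,0,0,0.08,255,-90,12,-200,0,0,0.18,255,-140,20,-200,0,0,0.28,255,-190,27,-200,0,0,0.356,255,-243,34,-200,0,0,0.356,255,-243,34,-200,0,0,0.356,255])

```text
clock: 5.65
position: [0.465, -0.0102, 0.2508]
tcp_rot: [[0.498, 0.867, 0.001], [0.867, -0.498, -0.001], [-0.001, 0.001, -1.0]]
force: [-0.8, 0.2, -1.0]
finger_gap: 0.0254
gripper_force: 41.2
```

Request:
drive_tool(targets=[0,0,0,0,0,0,255,0,0,0,0,0,0,255,0,0,0,0,0,0,255])

```text
clock: 5.95
position: [0.4656, -0.0045, 0.2504]
tcp_rot: [[0.493, 0.87, 0.0], [0.87, -0.493, 0.0], [0.0, -0.0, -1.0]]
force: [0.7, 0.0, -2.2]
finger_gap: 0.0254
gripper_force: 41.2
```

Run:
```python
from h import *
s=r.read_state();im=r.get_image('wrist')[:,:,::-1].copy();t=r.get_image('top')[:,:,::-1].copy();c=r.get_image('scene')[:,:,::-1].copy()
import pickle;pickle.dump(s,open('s4.pkl','wb'))
for n,i in(('w',im),('t',t),('c',c)):cv2.imwrite(f'pics/{n}4.png',i)
print(s['clock'],s['position'],np.abs(s['qd']).max(),s['q'],np.round(s['tcp_rot'],3).tolist(),s['force'],s['torque'],s['gripper_force'],s['finger_gap'])
u,v=proj('top',[.461,-.013,.26]).astype(int);a,b=proj('scene',[.461,-.013,.26]).astype(int);print(u,v,a,b)
A=cv2.resize(t[150:300,220:420],(800,600))[:300] 
x=np.hstack([cv2.resize(im,(400,300)),cv2.resize(t[max(v-60,0):v+90,u-60:u+140],(400,300),interpolation=cv2.INTER_CUBIC)])
y=np.hstack([cv2.resize(c[b-75:b+75,a-100:a+100],(400,300),interpolation=cv2.INTER_CUBIC),np.zeros((300,400,3),np.uint8)])
cv2.imwrite('pics/c4.png',np.vstack([x,y]))
```

```text
5.95 [ 0.46556014 -0.00447354  0.25036621] 0.006044949764963458 [-7.49117752e-02  1.98851427e-01  1.97955066e+00  2.69790582e-04
  9.63119150e-01  4.40327512e-01] [[0.493, 0.87, 0.0], [0.87, -0.493, 0.0], [0.0, -0.0, -1.0]] [ 0.7397307   0.02024907 -2.20562205] [ 0.00511432 -0.02778364  0.03160776] 41.156854033470154 0.025419756659271153
252 184 252 161
```

View pics/c4.png

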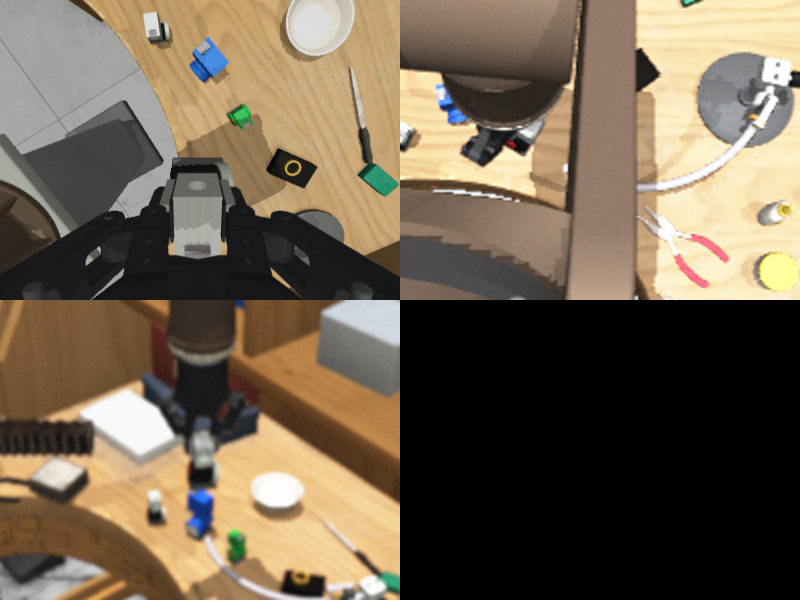

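Run:
```python
from h import *
for uv in[(256,205),(255.5,203.5),(257,207)]: print(onz('scene',uv,.135))
im=cv2.imread('pics/c4.png')[500:570,180:260];
g=cv2.imread('pics/c4.png')
c=cv2.imread('pics/c4.png');sc=cv2.imread('pics/c4.png')
o=cv2.imread('pics/c4.png')
i=cv2.imread('pics/c4.png')
s=cv2.imread('pics/c4.png')
a=cv2.cvtColor(cv2.imread('pics/c4.png'),cv2.COLOR_BGR2HSV)
q=cv2.cvtColor(cv2.imread('pics/c4.png'),cv2.COLOR_BGR2GRAY)
w=cv2.cvtColor(cv2.imread('pics/c4.png'),cv2.COLOR_BGR2HSV)
h=cv2.cvtColor(cv2.imread('pics/c4.png'),cv2.COLOR_BGR2HSV)
S=cv2.cvtColor(cv2.imread('pics/c4.png'),cv2.COLOR_BGR2HSV)
E=cv2.cvtColor(cv2.imread('pics/c4.png'),cv2.COLOR_BGR2HSV)
F=cv2.cvtColor(cv2.imread('pics/c4.png'),cv2.COLOR_BGR2HSV)
full=cv2.cvtColor(cv2.imread('pics/c4.png'),cv2.COLOR_BGR2HSV)
im=cv2.cvtColor(cv2.imread('pics/c4.png'),cv2.COLOR_BGR2HSV)
sc=cv2.cvtColor(cv2.imread('pics/c4.png'),cv2.COLOR_BGR2HSV)
```

```text
[ 0.43597334 -0.06276011  0.135     ]
[ 0.43912585 -0.0564079   0.135     ]
[ 0.43261446 -0.07178799  0.135     ]
```

Request:
drive_tool(targets=[0,0,45,0,0,0,255,0,0,90,0,0,0,255,0,0,128,0,0,0,255,0,0,128,0,0,0,255,-8,0,128,0,0,0,255,-17,0,128,0,0,0,255,-25,0,128,0,0,0,255,-25,0,128,0,0,0,255,-25,0,128,0,0,0,255])

```text
clock: 7.0
position: [0.4536, -0.0279, 0.1232]
tcp_rot: [[0.495, 0.869, 0.002], [0.869, -0.495, -0.0], [0.001, 0.002, -1.0]]
force: [0.3, -0.6, -2.7]
finger_gap: 0.0256
gripper_force: 41.1
```

Request:
drive_tool(targets=[-2,0,0,0,0,0,255,-4,0,0,0,0,0,255,-6,0,0,0,0,0,255,-8,0,0,0,0,0,255,-10,0,0,0,0,0,255,-10,0,0,0,0,0,255])

```text
clock: 7.6
position: [0.4481, -0.0363, 0.1222]
tcp_rot: [[0.494, 0.869, -0.0], [0.869, -0.494, 0.0], [-0.0, -0.0, -1.0]]
force: [-0.2, -0.1, -2.2]
finger_gap: 0.0257
gripper_force: 41.1
```

Request:
drive_tool(targets=[-1,0,0,0,0,0,255,-2,0,0,0,0,0,255,-3,0,0,0,0,0,255,-4,0,0,0,0,0,255,-5,0,0,0,0,0,255,-5,0,0,0,0,0,255])

```text
clock: 8.2
position: [0.4457, -0.0406, 0.1223]
tcp_rot: [[0.494, 0.869, 0.0], [0.869, -0.494, -0.0], [-0.0, 0.0, -1.0]]
force: [-0.0, 0.6, -2.1]
finger_gap: 0.0256
gripper_force: 41.1
```

Request:
drive_tool(targets=[-1,0,0,0,0,0,255,-2,0,0,0,0,0,255,-3,0,0,0,0,0,255,-4,0,0,0,0,0,255,-4,0,0,0,0,0,255])

```text
clock: 8.7
position: [0.4437, -0.044, 0.1223]
tcp_rot: [[0.494, 0.869, -0.0], [0.869, -0.494, 0.0], [-0.0, -0.0, -1.0]]
force: [0.7, 0.8, -2.1]
finger_gap: 0.0254
gripper_force: 41.1
```

Request:
drive_tool(targets=[-1,0,0,0,0,0,255,-2,0,0,0,0,0,255,-3,0,0,0,0,0,255,-4,0,0,0,0,0,255,-5,0.2,0,0,0,0,255,-5,0.2,0,0,0,0,255])

```text
clock: 9.3
position: [0.4415, -0.0485, 0.1223]
tcp_rot: [[0.494, 0.869, -0.0], [0.869, -0.494, 0.0], [0.0, -0.0, -1.0]]
force: [-0.2, -0.3, -1.4]
finger_gap: 0.0253
gripper_force: 41.1
```

```bash
cat > st.py <<'E'
from h import *
import sys
C=np.array([.573,-.1396])
s=r.read_state();R=np.array(s['tcp_rot']);b=np.array(s['position'])+R@[-.0078,0,-.0126]
yaw=np.degrees(np.arctan2(-R[1,0],-R[0,0]))%360
th=np.degrees(np.arctan2(b[1]-C[1],b[0]-C[0]))%360
print('t',s['clock'],'pos',np.round(s['position'],4),'bore',np.round(b,4),'r',np.hypot(*(b[:2]-C)).round(4),'th',th.round(2),'yaw-90',round(yaw-90,2),'F tool',np.round(R.T@s['force'],2),'M tool',np.round(R.T@s['torque'],3),s['gripper_force'])
E
python3 st.py
```

```text
t 9.3 pos [ 0.4415 -0.0485  0.1223] bore [ 0.4376 -0.0553  0.1349] r 0.1595 th 148.08 yaw-90 150.37 F tool [-0.34 -0.07  1.36] M tool [0.004 0.082 0.016] 41.144755482673645
```

Request:
drive_tool(targets=[-1,0,0,0,0,0,255,-2,0,0,0,0,0,255,-3,0.1,0,0,0,0,255,-4,0.2,0,0,0,0,255,-5,0.2,0,0,0,0,255,-6,0.2,0,0,0,0,255,-6,0.2,0,0,0,0,255])

```text
clock: 10.0
position: [0.4387, -0.0538, 0.1223]
tcp_rot: [[0.494, 0.869, -0.0], [0.869, -0.494, -0.0], [-0.0, -0.0, -1.0]]
force: [-0.6, -0.1, -2.3]
finger_gap: 0.0255
gripper_force: 41.1
```

```bash
python3 st.py
```

```text
t 10.0 pos [ 0.4387 -0.0538  0.1223] bore [ 0.4348 -0.0606  0.1349] r 0.1592 th 150.24 yaw-90 150.37 F tool [-0.34 -0.46  2.29] M tool [ 0.047 -0.023  0.008] 41.144564151763916
```

Request:
drive_tool(targets=[-2.8,-0.1,0,0,0,-0.017,255,-5.6,-0.2,0,0,0,-0.035,255,-8.4,-0.2,0,0,0,-0.052,255,-11.2,-0.1,0,0,0,-0.07,255,-14,0,0,0,0,-0.087,255,-16.8,0.1,0,0,0,-0.105,255,-16.8,0.1,0,0,0,-0.105,255])

```text
clock: 10.7
position: [0.4303, -0.0686, 0.1223]
tcp_rot: [[0.4, 0.917, -0.0], [0.917, -0.4, 0.0], [-0.0, -0.0, -1.0]]
force: [0.4, -0.7, -1.8]
finger_gap: 0.0254
gripper_force: 41.2
```

```bash
python3 st.py
```

```text
t 10.7 pos [ 0.4303 -0.0686  0.1223] bore [ 0.4272 -0.0758  0.1349] r 0.1592 th 156.37 yaw-90 156.43 F tool [-0.45  0.65  1.77] M tool [-0.001 -0.001  0.063] 41.1611545085907
```

Request:
drive_tool(targets=[-2.8,-0.1,0,0,0,-0.017,255,-5.6,-0.2,0,0,0,-0.035,255,-8.4,-0.2,0,0,0,-0.052,255,-11.2,-0.1,0,0,0,-0.07,255,-14,0,0,0,0,-0.087,255,-16.8,0.1,0,0,0,-0.105,255,-19.6,0.3,0,0,0,-0.122,255,-22.3,0.5,0,0,0,-0.14,255,-22.3,0.5,0,0,0,-0.14,255])

```text
clock: 11.6
position: [0.422, -0.0893, 0.1223]
tcp_rot: [[0.268, 0.963, 0.0], [0.963, -0.268, -0.0], [-0.0, 0.0, -1.0]]
force: [0.1, -0.4, -2.4]
finger_gap: 0.0254
gripper_force: 41.2
```

```bash
python3 st.py
python3 - <<'E'
from h import *
w=r.get_image('wrist')[:,:,::-1];t=r.get_image('top')[:,:,::-1];c=r.get_image('scene')[:,:,::-1]
a,b=proj('scene',[.42,-.09,.135]).astype(int)
z=lambda i:cv2.resize(i,(400,300),interpolation=cv2.INTER_CUBIC)
cv2.imwrite('pics/c5.png',np.vstack([np.hstack([z(w),z(w[150:330,136:376])]),np.hstack([z(c[b-60:b+60,a-80:a+80]),z(t[130:280,220:420])])]))
E
```

```text
t 11.6 pos [ 0.422  -0.0893  0.1223] bore [ 0.4199 -0.0968  0.1349] r 0.159 th 164.38 yaw-90 164.45 F tool [-0.34  0.19  2.42] M tool [ 0.045 -0.042 -0.019] 41.17950260639191
```

View pics/c5.png

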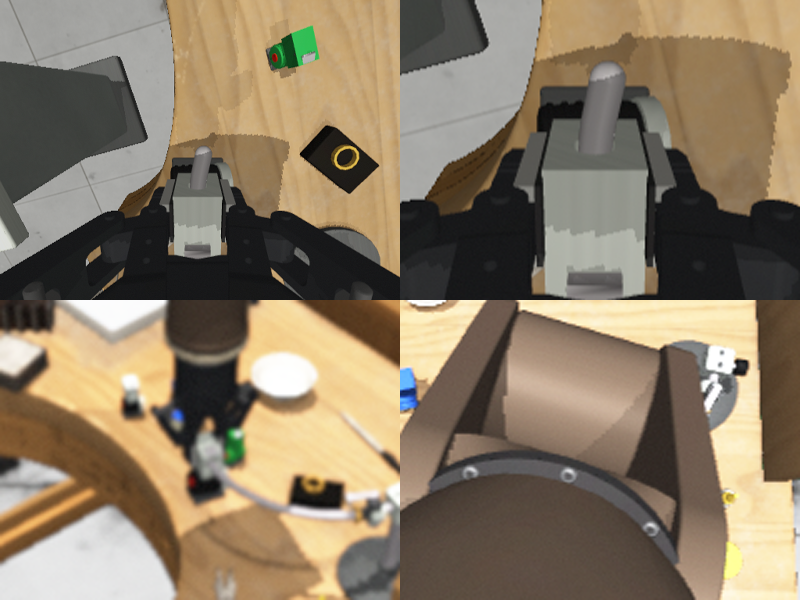

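Request:
drive_tool(targets=[-2.8,-0.1,0,0,0,-0.017,255,-5.6,-0.2,0,0,0,-0.035,255,-8.4,-0.2,0,0,0,-0.052,255,-11.2,-0.1,0,0,0,-0.07,255,-14,0,0,0,0,-0.087,255,-16.8,0.1,0,0,0,-0.105,255,-19.6,0.3,0,0,0,-0.122,255,-22.3,0.5,0,0,0,-0.14,255,-25.1,0.8,0,0,0,-0.157,255,-27.9,1.1,0,0,0,-0.1745,255])

```text
clock: 12.75
position: [0.4156, -0.1164, 0.1223]
tcp_rot: [[0.096, 0.995, 0.0], [0.995, -0.096, -0.0], [-0.0, 0.0, -1.0]]
force: [0.2, -0.9, -2.6]
finger_gap: 0.0255
gripper_force: 41.2
```

```bash
python3 st.py; python3 -c "
from rig import r;print(r.read_state()['q'])"
```

```text
t 12.75 pos [ 0.4156 -0.1164  0.1223] bore [ 0.4148 -0.1242  0.1349] r 0.1589 th 174.43 yaw-90 174.49 F tool [-0.87  0.32  2.55] M tool [-0.032 -0.002 -0.02 ] 41.185171008110046
[-3.43383377e-01  3.49515947e-01  2.18729623e+00  2.60965993e-05
  6.04710174e-01 -2.47268394e-01]
```

Request:
drive_tool(targets=[-5.6,-0.3,0,0,0,-0.035,255,-11.2,-0.3,0,0,0,-0.07,255,-16.8,-0.1,0,0,0,-0.105,255,-22.3,0.3,0,0,0,-0.14,255,-27.9,0.9,0,0,0,-0.1745,255,-33.4,1.7,0,0,0,-0.209,255,-38.9,2.7,0,0,0,-0.244,255,-44.4,3.9,0,0,0,-0.279,255,-49.8,5.2,0,0,0,-0.314,255,-55.2,6.8,0,0,0,-0.349,255])

```text
clock: 13.75
position: [0.4169, -0.1721, 0.1223]
tcp_rot: [[-0.251, 0.968, -0.0], [0.968, 0.251, 0.0], [0.0, -0.0, -1.0]]
force: [0.1, -0.1, -1.9]
finger_gap: 0.0254
gripper_force: 41.2
```

```bash
python3 st.py
```

```text
t 13.75 pos [ 0.4169 -0.1721  0.1223] bore [ 0.4189 -0.1797  0.1349] r 0.1592 th 194.57 yaw-90 194.53 F tool [-0.12  0.08  1.95] M tool [-0.027 -0.003  0.002] 41.18625283241272
```

Request:
drive_tool(targets=[-5.6,-0.2,0,0,0,-0.035,255,-11.2,-0.2,0,0,0,-0.07,255,-16.8,0,0,0,0,-0.105,255,-22.3,0.4,0,0,0,-0.14,255,-27.9,1,0,0,0,-0.1745,255,-33.4,1.8,0,0,0,-0.209,255,-38.9,2.8,0,0,0,-0.244,255,-44.4,4,0,0,0,-0.279,255,-49.8,5.3,0,0,0,-0.314,255,-55.2,6.9,0,0,0,-0.349,255])

```text
clock: 14.75
position: [0.4374, -0.2238, 0.1222]
tcp_rot: [[-0.567, 0.824, -0.0], [0.824, 0.567, 0.0], [0.0, -0.0, -1.0]]
force: [0.7, 0.0, -1.4]
finger_gap: 0.0259
gripper_force: 41.2
```

```bash
python3 st.py
```

```text
t 14.75 pos [ 0.4374 -0.2238  0.1222] bore [ 0.4418 -0.2302  0.1348] r 0.1594 th 214.64 yaw-90 214.53 F tool [-0.4   0.6   1.43] M tool [ 0.002 -0.002 -0.015] 41.183284521102905
```

Request:
drive_tool(targets=[-2.8,-0.2,0,0,0,-0.017,255,-5.6,-0.2,0,0,0,-0.035,255,-8.4,-0.2,0,0,0,-0.052,255,-11.2,-0.2,0,0,0,-0.07,255,-14,-0.1,0,0,0,-0.087,255,-16.8,0,0,0,0,-0.105,255,-16.8,0,0,0,0,-0.105,255])

```text
clock: 15.45
position: [0.4472, -0.2377, 0.1223]
tcp_rot: [[-0.649, 0.761, 0.0], [0.761, 0.649, -0.0], [-0.0, 0.0, -1.0]]
force: [0.7, 0.3, -2.0]
finger_gap: 0.0252
gripper_force: 41.2
```

Request:
drive_tool(targets=[-1.4,0,0,0,0,-0.0087,255,-2.8,-0.1,0,0,0,-0.0175,255,-4.2,-0.1,0,0,0,-0.026,255,-5.6,-0.2,0,0,0,-0.035,255,-5.6,-0.2,0,0,0,-0.035,255])

```text
clock: 15.95
position: [0.4505, -0.2419, 0.1223]
tcp_rot: [[-0.675, 0.738, 0.0], [0.738, 0.675, -0.0], [-0.0, 0.0, -1.0]]
force: [-0.3, -0.5, -2.0]
finger_gap: 0.0253
gripper_force: 41.2
```

```bash
python3 st.py
```

```text
t 15.95 pos [ 0.4505 -0.2419  0.1223] bore [ 0.4558 -0.2477  0.1349] r 0.1594 th 222.67 yaw-90 222.45 F tool [-0.19 -0.57  2.01] M tool [ 0.012 -0.045 -0.004] 41.18556618690491
```

Request:
drive_tool(targets=[-1.4,0,0,0,0,-0.0087,255,-2.8,-0.1,0,0,0,-0.0175,255,-4.2,-0.1,0,0,0,-0.026,255,-5.6,-0.2,0,0,0,-0.035,255,-5.6,-0.2,0,0,0,-0.035,255])

```text
clock: 16.45
position: [0.4542, -0.2462, 0.1223]
tcp_rot: [[-0.7, 0.714, 0.0], [0.714, 0.7, -0.0], [-0.0, 0.0, -1.0]]
force: [0.7, 1.0, -2.1]
finger_gap: 0.0255
gripper_force: 41.2
```

```bash
python3 st.py
```

```text
t 16.45 pos [ 0.4542 -0.2462  0.1223] bore [ 0.4597 -0.2518  0.1349] r 0.1595 th 224.7 yaw-90 224.46 F tool [0.25 1.23 2.13] M tool [-0.1   -0.023 -0.029] 41.177878975868225
```

Request:
drive_tool(targets=[-1.4,0,0,0,0,-0.0087,255,-2.8,-0.1,0,0,0,-0.0175,255,-4.2,-0.1,0,0,0,-0.026,255,-4.2,-0.1,0,0,0,-0.026,255])

```text
clock: 16.85
position: [0.4571, -0.2493, 0.1223]
tcp_rot: [[-0.719, 0.695, 0.0], [0.695, 0.719, -0.0], [-0.0, 0.0, -1.0]]
force: [1.0, -0.2, -1.9]
finger_gap: 0.0257
gripper_force: 41.2
```

```bash
python3 st.py
```

```text
t 16.85 pos [ 0.4571 -0.2493  0.1223] bore [ 0.4627 -0.2547  0.1349] r 0.1594 th 226.22 yaw-90 225.95 F tool [-0.87  0.53  1.88] M tool [-0.076  0.007 -0.   ] 41.183223724365234
```

Request:
drive_tool(targets=[-1.4,0,0,0,0,-0.0087,255,-2.8,-0.1,0,0,0,-0.0175,255,-4.2,-0.1,0,0,0,-0.026,255,-4.2,-0.1,0,0,0,-0.026,255])

```text
clock: 17.25
position: [0.46, -0.2523, 0.1223]
tcp_rot: [[-0.737, 0.676, 0.0], [0.676, 0.737, -0.0], [-0.0, 0.0, -1.0]]
force: [0.5, -0.1, -1.9]
finger_gap: 0.0253
gripper_force: 41.2
```

```bash
python3 st.py
```

```text
t 17.25 pos [ 0.46   -0.2523  0.1223] bore [ 0.4658 -0.2575  0.1349] r 0.1594 th 227.72 yaw-90 227.44 F tool [-0.47  0.27  1.93] M tool [ 0.035 -0.047  0.014] 41.19000434875488
```

Request:
drive_tool(targets=[-1.4,0,0,0,0,-0.0087,255,-2.8,-0.1,0,0,0,-0.0175,255,-2.8,-0.1,0,0,0,-0.0175,255])

```text
clock: 17.55
position: [0.4616, -0.2539, 0.1221]
tcp_rot: [[-0.748, 0.663, -0.001], [0.663, 0.748, 0.001], [0.001, -0.0, -1.0]]
force: [-1.4, 1.2, -4.5]
finger_gap: 0.0252
gripper_force: 41.0
```

```bash
python3 st.py
```

```text
t 17.55 pos [ 0.4616 -0.2539  0.1221] bore [ 0.4674 -0.2591  0.1347] r 0.1594 th 228.52 yaw-90 228.44 F tool [1.82 0.   4.48] M tool [-0.085  0.391  0.017] 40.96843421459198
```

Request:
drive_tool(targets=[-0.7,0,0,0,0,-0.0044,255,-1.4,0,0,0,0,-0.0087,255,-2.1,0,0,0,0,-0.013,255,-2.8,-0.1,0,0,0,-0.0175,255])

```text
clock: 17.95
position: [0.4637, -0.2559, 0.1222]
tcp_rot: [[-0.76, 0.65, -0.0], [0.65, 0.76, 0.0], [0.0, -0.0, -1.0]]
force: [-1.7, 3.0, -4.8]
finger_gap: 0.0257
gripper_force: 41.0
```

```bash
python3 st.py
```

```text
t 17.95 pos [ 0.4637 -0.2559  0.1222] bore [ 0.4697 -0.261   0.1348] r 0.1594 th 229.59 yaw-90 229.44 F tool [3.23 1.18 4.76] M tool [-0.088  0.58  -0.044] 40.96327006816864
```

Request:
drive_tool(targets=[-0.7,0,0,0,0,-0.0044,255,-1.4,0,0,0,0,-0.0087,255,-1.4,0,0,0,0,-0.0087,255])

```text
clock: 18.25
position: [0.4651, -0.257, 0.1223]
tcp_rot: [[-0.765, 0.644, 0.0], [0.644, 0.765, -0.0], [-0.0, 0.0, -1.0]]
force: [-1.8, 1.6, -4.4]
finger_gap: 0.0255
gripper_force: 41.0
```

```bash
python3 st.py
```

```text
t 18.25 pos [ 0.4651 -0.257   0.1223] bore [ 0.471  -0.262   0.1349] r 0.1593 th 230.21 yaw-90 229.93 F tool [2.45 0.08 4.41] M tool [ 0.     0.441 -0.014] 40.96612215042114
```

Request:
drive_tool(targets=[-0.7,0,0,0,0,-0.0054,255,-1.4,0,0,0,0,-0.01,255,-2.1,-0.1,0,0,0,-0.015,255,-2.1,-0.1,0,0,0,-0.015,255])

```text
clock: 18.65
position: [0.4666, -0.2585, 0.1223]
tcp_rot: [[-0.775, 0.632, 0.0], [0.632, 0.775, -0.0], [-0.0, 0.0, -1.0]]
force: [-1.9, 2.1, -5.0]
finger_gap: 0.0255
gripper_force: 40.9
```

```bash
python3 st.py
```

```text
t 18.65 pos [ 0.4666 -0.2585  0.1223] bore [ 0.4727 -0.2634  0.1349] r 0.1593 th 230.99 yaw-90 230.79 F tool [2.82 0.39 4.97] M tool [-0.001  0.406  0.017] 40.944616198539734
```

Request:
drive_tool(targets=[-0.7,0,0,0,0,-0.0044,255,-1.4,0,0,0,0,-0.0087,255,-1.4,0,0,0,0,-0.0087,255])

```text
clock: 18.95
position: [0.4679, -0.2595, 0.1224]
tcp_rot: [[-0.78, 0.625, 0.001], [0.625, 0.78, -0.0], [-0.001, 0.0, -1.0]]
force: [-1.7, 1.1, -4.8]
finger_gap: 0.0253
gripper_force: 40.9
```

```bash
python3 st.py
```

```text
t 18.95 pos [ 0.4679 -0.2595  0.1224] bore [ 0.474  -0.2644  0.135 ] r 0.1593 th 231.56 yaw-90 231.29 F tool [ 2.03 -0.21  4.8 ] M tool [-0.004  0.194 -0.022] 40.86847901344299
```

Request:
drive_tool(targets=[-0.7,0,0,0,0,-0.0054,255,-1.4,0,0,0,0,-0.01,255,-1.4,0,0,0,0,-0.01,255])

```text
clock: 19.25
position: [0.4687, -0.2601, 0.1223]
tcp_rot: [[-0.787, 0.618, -0.0], [0.618, 0.787, 0.0], [0.0, -0.0, -1.0]]
force: [-1.2, 0.6, -4.6]
finger_gap: 0.0255
gripper_force: 40.9
```

```bash
python3 st.py
```

```text
t 19.25 pos [ 0.4687 -0.2601  0.1223] bore [ 0.4748 -0.2649  0.1349] r 0.1592 th 231.93 yaw-90 231.86 F tool [ 1.29 -0.26  4.58] M tool [0.074 0.38  0.04 ] 40.873825550079346
```

Request:
drive_tool(targets=[-0.7,0,0,0,0,-0.0044,255,-1.4,0,0,0,0,-0.0087,255,-1.4,0,0,0,0,-0.0087,255])

```text
clock: 19.55
position: [0.4696, -0.2609, 0.1223]
tcp_rot: [[-0.792, 0.611, -0.0], [0.611, 0.792, 0.0], [0.0, -0.0, -1.0]]
force: [-2.7, 1.9, -4.9]
finger_gap: 0.0252
gripper_force: 40.9
```

```bash
python3 st.py
```

```text
t 19.55 pos [ 0.4696 -0.2609  0.1223] bore [ 0.4758 -0.2657  0.1349] r 0.1592 th 232.36 yaw-90 232.36 F tool [ 3.29 -0.08  4.92] M tool [ 0.139  0.578 -0.019] 40.90115189552307
```

Request:
drive_tool(targets=[-0.7,-0.1,0,0,0,-0.0044,255,-1.4,-0.2,0,0,0,-0.0087,255,-1.4,-0.2,0,0,0,-0.0087,255])

```text
clock: 19.85
position: [0.4708, -0.262, 0.1223]
tcp_rot: [[-0.797, 0.604, -0.0], [0.604, 0.797, 0.0], [0.0, 0.0, -1.0]]
force: [-3.1, 1.6, -4.2]
finger_gap: 0.0255
gripper_force: 40.9
```

```bash
python3 st.py
```

```text
t 19.85 pos [ 0.4708 -0.262   0.1223] bore [ 0.477  -0.2667  0.1349] r 0.1593 th 232.92 yaw-90 232.86 F tool [ 3.42 -0.59  4.18] M tool [-0.007  0.604 -0.042] 40.91167867183685
```

Request:
drive_tool(targets=[-0.7,0,0,0,0,-0.0044,255,-1.4,-0.1,0,0,0,-0.0087,255,-1.4,-0.1,0,0,0,-0.0087,255])

```text
clock: 20.15
position: [0.4722, -0.2632, 0.1224]
tcp_rot: [[-0.802, 0.597, 0.001], [0.597, 0.802, -0.0], [-0.001, 0.0, -1.0]]
force: [-2.0, 1.4, -5.1]
finger_gap: 0.0254
gripper_force: 40.9
```

```bash
python3 st.py
```

```text
t 20.15 pos [ 0.4722 -0.2632  0.1224] bore [ 0.4784 -0.2678  0.135 ] r 0.1593 th 233.59 yaw-90 233.36 F tool [ 2.43 -0.08  5.09] M tool [-0.027  0.364 -0.034] 40.87283492088318
```

Request:
drive_tool(targets=[-0.7,0,0,0,0,-0.0054,255,-1.4,-0.1,0,0,0,-0.01,255,-1.4,-0.1,0,0,0,-0.01,255])

```text
clock: 20.45
position: [0.4726, -0.2637, 0.1222]
tcp_rot: [[-0.808, 0.589, -0.0], [0.589, 0.808, 0.0], [0.001, 0.0, -1.0]]
force: [-3.2, 2.6, -2.6]
finger_gap: 0.0254
gripper_force: 41.0
```

```bash
python3 st.py
```

```text
t 20.45 pos [ 0.4726 -0.2637  0.1222] bore [ 0.479  -0.2682  0.1348] r 0.1594 th 233.83 yaw-90 233.94 F tool [4.12 0.21 2.57] M tool [-0.072  0.748 -0.022] 41.04957640171051
```

Request:
drive_tool(targets=[-0.7,0,0,0,0,-0.0044,255,-0.7,0,0,0,0,-0.0044,255])

```text
clock: 20.65
position: [0.4731, -0.264, 0.1222]
tcp_rot: [[-0.811, 0.585, -0.001], [0.585, 0.811, 0.0], [0.001, -0.0, -1.0]]
force: [-5.2, 3.7, -2.0]
finger_gap: 0.0256
gripper_force: 41.1
```

```bash
python3 st.py
```

```text
t 20.65 pos [ 0.4731 -0.264   0.1222] bore [ 0.4794 -0.2686  0.1348] r 0.1593 th 234.03 yaw-90 234.18 F tool [ 6.39 -0.08  2.04] M tool [-0.011  0.949 -0.013] 41.091814041137695
```

Request:
drive_tool(targets=[0.7,0,0,0,0,0.0044,255,1.4,0,0,0,0,0.0087,255,1.4,0,0,0,0,0.0087,255])

```text
clock: 20.95
position: [0.4724, -0.2634, 0.1224]
tcp_rot: [[-0.806, 0.593, 0.0], [0.593, 0.806, -0.0], [-0.0, 0.0, -1.0]]
force: [-1.2, 2.4, -5.1]
finger_gap: 0.0257
gripper_force: 41.0
```

```bash
python3 st.py
```

```text
t 20.95 pos [ 0.4724 -0.2634  0.1224] bore [ 0.4787 -0.2681  0.135 ] r 0.1594 th 233.71 yaw-90 233.66 F tool [2.38 1.26 5.15] M tool [-0.095  0.507 -0.024] 40.958765745162964
```

Request:
drive_tool(targets=[0.5,0,0,0,0,0.0031,255,1,0,0,0,0,0.0062,255,1,0,0,0,0,0.0062,255])

```text
clock: 21.25
position: [0.4721, -0.2632, 0.1225]
tcp_rot: [[-0.802, 0.598, 0.001], [0.598, 0.802, -0.001], [-0.001, 0.0, -1.0]]
force: [3.9, -0.2, -4.6]
finger_gap: 0.0254
gripper_force: 40.7
```

```bash
python3 st.py
```

```text
t 21.25 pos [ 0.4721 -0.2632  0.1225] bore [ 0.4784 -0.2678  0.1351] r 0.1594 th 233.58 yaw-90 233.31 F tool [-3.27  2.15  4.64] M tool [-0.325 -0.314 -0.091] 40.683900117874146
```

Request:
drive_tool(targets=[-0.6,0,0,0,0,-0.0037,255,-0.6,0,0,0,0,-0.0037,255,-0.6,0,0,0,0,-0.0037,255])

```text
clock: 21.55
position: [0.4721, -0.2633, 0.1224]
tcp_rot: [[-0.804, 0.594, 0.0], [0.594, 0.804, -0.0], [-0.0, 0.0, -1.0]]
force: [2.7, 0.9, -3.7]
finger_gap: 0.0254
gripper_force: 40.9
```

```bash
python3 st.py
```

```text
t 21.55 pos [ 0.4721 -0.2633  0.1224] bore [ 0.4784 -0.2679  0.135 ] r 0.1594 th 233.59 yaw-90 233.53 F tool [-1.58  2.35  3.66] M tool [-0.258 -0.116 -0.09 ] 40.85208714008331
```

Request:
drive_tool(targets=[0,0,0,0,0,0,150,0,0,0,0,0,0,120,0,0,0,0,0,0,90,0,0,0,0,0,0,60,0,0,0,0,0,0,60,0,0,0,0,0,0,60])

```text
clock: 22.15
position: [0.4719, -0.2632, 0.1223]
tcp_rot: [[-0.804, 0.594, 0.0], [0.594, 0.804, -0.0], [-0.0, -0.0, -1.0]]
force: [0.4, 0.3, 0.6]
finger_gap: 0.0655
gripper_force: 0.0
```

```bash
python3 st.py
```

```text
t 22.15 pos [ 0.4719 -0.2632  0.1223] bore [ 0.4782 -0.2678  0.1349] r 0.1595 th 233.52 yaw-90 233.52 F tool [-0.14  0.53 -0.57] M tool [-0.034 -0.01   0.03 ] 0.0
```

Rise and back away to look.

Request:
drive_tool(targets=[0,0,-15,0,0,0,60,0,0,-40,0,0,0,60,0,0,-80,0,0,0,60,0,0,-130,0,0,0,60,0,-10,-160,0,0,0,60,0,-20,-160,0,0,0,60,0,-20,-160,0,0,0,60,0,-20,-160,0,0,0,60])

```text
clock: 22.95
position: [0.4595, -0.2789, 0.2813]
tcp_rot: [[-0.804, 0.595, -0.001], [0.595, 0.804, 0.001], [0.002, 0.0, -1.0]]
force: [0.4, -0.6, -1.0]
finger_gap: 0.0653
gripper_force: 0.0
```

Run:
```python
from h import *
for i in range(4): r.get_image('top')
s=r.read_state();print(s['clock'],s['position'],s['force'])
w=r.get_image('wrist')[:,:,::-1];c=r.get_image('scene')[:,:,::-1];t=r.get_image('top')[:,:,::-1]
p=[.485,-.27,.15]
u,v=proj('wrist',p,s).astype(int);a,b=proj('scene',p).astype(int);print(u,v,a,b)
u=min(max(u,80),432);v=min(max(v,60),324)
z=lambda i:cv2.resize(i,(400,300),interpolation=cv2.INTER_CUBIC)
cv2.imwrite('pics/c6.png',np.vstack([np.hstack([z(w),z(w[v-60:v+60,u-80:u+80])]),np.hstack([z(c[b-60:b+60,a-80:a+80]),z(t[130:280,220:420])])]))
```

```text
23.15 [ 0.45989429 -0.27874632  0.28133543] [-0.8263424   0.49501396 -0.2209316 ]
276 200 315 232
```

View pics/c6.png

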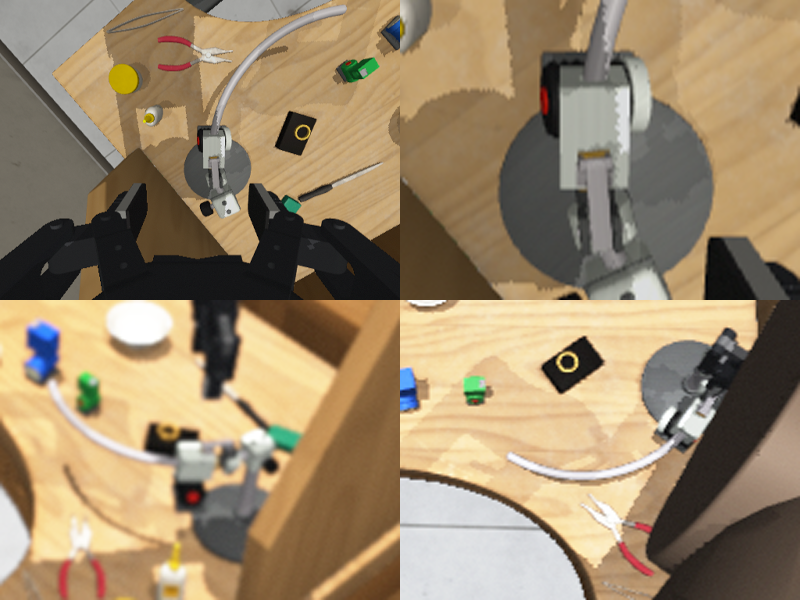

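The close-up shows the carriage on the rail, with the brass roller about 7 mm ahead of the block's middle. That puts it behind the lip's rear face, so the catch is down, and the earlier pull-back test also held. The block, ring, jar and bottle have not been moved.

```bash
python3 -c "
from rig import r;print(r.close_job())"
```

```text
the job is handed in; nothing more can be done
None
```

The lamp carriage is threaded on the rail, latched behind the catch with the buffer pressed in, and released. I handed the job in at about 23 s; the hand-in gave no verdict. The highest tool force I read while sliding was about 8 N.

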